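# Clear the capping press and snap the cap onto the next vial

## Robot

A 6-joint arm with a two-finger parallel gripper is mounted at the origin on a cart in front of the work surface, level with it; the furniture and walls round the work are solid. World frame = base frame: x ahead of the robot, y to its left, z up, the work surface at z = 0. Lengths are in mm, angles in rad, forces in N, time in s.
With the tool pointing down it reaches from about 300 to 775 mm from the base axis. Payload 14.6 kg.
Tool frame: the origin (TCP) lies at the very end of the fingers, on their centre line; the grasp point (between the pads) lies 19 mm behind it; z points along the fingers, y is the line along which they close (so a half turn about z gives the same grasp; the last joint's range is limited). The gripper opens to 94 mm and grips with 3 to 60 N. Pads are 16 mm wide; open, the fingers measure 119 mm over their backs; the gripper's body (75 mm by 177 mm) begins 78 mm behind the grasp point.
Start: joints at [-1.27, 0.3, 1.521, -0, 1.321, -0.067], TCP at [197.752, -513.209, 205.446] pointing down, gripper open.
Joint ranges: [-3.03, 3.03], [-0.79, 2.21], [0.23, 2.52], [-1.04, 4.18], [0, 3.07], [-2.55, 2.55]. Speed limits (rad/s): [2.22, 2.22, 2.57, 3.14, 3.14, 3.14].

## Interface

Orientations are given as a unit quaternion [w, x, y, z].
In Python, from cell import robot, imaging, sign_off gives the robot as it stands.
- The arm moves only by the shell command python3 -m creep 'ROWS' [FORCE]. ROWS is JSON, a list of rows, each a list of 7 numbers: the opening, from 0 (shut) to 1 (fully open), then the shift along the tool's x, y, z each as a share of 0.02 m, from -1 to 1, then the turn, a rotation vector about the tool's x, y, z each as a share of 60 degrees, from -1 to 1. In form: [[claw, dx, dy, dz, ax, ay, az], ...]. A call has 1 to 8 rows; each row shifts and turns the commanded pose from where the row before left it, along the tool's axes as they then stand; what a row does not reach is not made up. A row lasts 1/10 s, in which the tool goes at most 50 mm and 8.59 degrees, less where a joint would pass 70% of its speed; a pose out of reach is approached as far as the arm can. A call with a number of a shift or a turn outside -1 to 1 is refused whole. A call with a gripper value outside its range is refused whole. The fingers move at their own pace and stop on an object; FORCE is the grip in N (left out, the last holds). Time passes only in rows, so rows that do not move let the fingers close. It gives the time, the measured TCP pose, the force, the opening and the grip force at its end, in the units of the state.
- robot.observe(): the state, without advancing time (a new reading comes with each control period).
- imaging.camera(name): name is "scene" or "top" or "wrist"; returns the picture (480x640x3 uint8, red, green, blue); there is no depth.
- imaging.camera_model(name): a dict with "camera_matrix" (3x3 intrinsics, pixels), "rvec" (rotation vector, rad) and "tvec" (3), from world to camera coordinates, as OpenCV has them. Camera axes: x right, y down, z forward; pixel columns grow to the right and rows downward; lengths in mm; the calibration is good to about 2 mm. A picture is of the moment at which its call begins: read the wrist's pose just before it. camera_model takes no time and is no camera call; for the wrist camera it gives the pose at the moment of the call.
- sign_off(): hands the job in; it is judged then, once.
Trained networks look in the newest picture that a camera, given by its name, has taken for a name from the list of things; names that differ only in an ending like _2 or _b are one class to them, and where a whole thing is asked for, a point or a joint stands for the part that bears it (a point fixed in the world has none). Each returns a list of dicts, best first, with "conf" (0 to 1); they miss things now and then, are a little off and sometimes report something else, mostly with a low value. They report only what shows in the picture. A call takes as long as a camera call.
- imaging.search_frame(camera, name): "location" ([column, row] in pixels, amid what is visible of it).
- imaging.cut_out(camera, name): "region" (480x640 bool, what is visible of it) and "location" ([column, row] in pixels, amid what is visible of it).
- imaging.mark_of(camera, name): "location" ([column, row] in pixels: a listed point, or the origin of a listed thing).
The state is a dict: "clock": time; "q": joint angles; "dq": joint speeds; "tau": joint torques, N m; "eef_pos": TCP position; "tcp_rot": TCP orientation; "contact_force": force on the tool from outside, world axes, zero at the start; "moment": the same for the moment, N m; "opening": opening from 0.0 (shut) to 1.0 (fully open); "grasp_force": force on a finger pad.
Only numpy, scipy, OpenCV 4.12 (cv2) and the standard library are available. Lean on these libraries where they do the work, as an engineer would, in place of code of your own. Each camera call takes 0.05 s, during which the arm holds its last target. There are 200 camera calls.

## Task

A finished vial with a blue cap has been left standing on the slideway of the capping press, in the way of the slide: stand it upright in the steel tray with the other finished vials. Then push the slide with the next vial all the way home under the plunger and press the plunger head down to its stop, so that the orange cap is pushed fully on, and let it rise again. Only the press may push the cap on, and nothing else on the bench should be knocked over or pushed out of place.

Things in the scene. Friction and masses are not known exactly. Their poses are not given: they have to be found in the camera images.
- press: hand capping press with grey base and blue column and arm, fixed; origin on the bench below the plunger axis, x to the back, y along the slideway (the slide comes in from +y). Base x -50 to 75, y -45 to 160, 14 mm high, its top the slideway with 6 mm high rails. Column at x 42 to 72, 44 mm wide; arm 36 mm wide from it forward to x -22, 108 to 138 mm above the bench; end stop at y -26
- slide (a joint): travel of the aluminium feed slide towards -y of the press: 0 = pulled out (nest centre at press y +125 mm), 0.125 m = home, nest centre under the plunger; stays where it is left, friction about 2 N. Nest block 44 x 46 mm, top 31 mm above the bench, pocket 11 mm deep holding the new vial; a 32 mm wide, 5 mm thick neck joins it to an upright push plate
- slide_push (a point): middle of the outer (+y) face of the slide's push plate, 75.5 mm from the nest centre; the black pad is 40 mm wide (x) and 28 mm high, the plate stands from 15 to 51 mm above the bench; this point is 34 mm above the bench. Push it towards -y of the press
- plunger (a joint): downward travel of the spring plunger: 0 = up, 0.022 m = at its stop; the spring and the cap together need about 12 N, and the spring brings it up again
- plunger_top (a point): middle of the top of the black mushroom knob (44 mm across) on the plunger, 178 mm above the bench when up
- new_vial: glass snap-cap vial 26 mm in diameter, 52 mm high without its cap, standing in the slide's nest; origin: centre of its underside (20 mm above the bench), z up
- snap_cap (a joint): travel of the orange cap (30 mm across) down onto the new vial: 0 = only set on, its top 80 mm above the bench, 0.006 m = all the way down; it takes 6 N and stays where it is left
- blue_vial: finished glass vial with a blue screw cap, 54 mm high, 26 mm in diameter (cap 29 mm), 40 g, standing on the slideway between the slide and the plunger; origin: centre of its underside, z up. Best gripped across the slideway (along x of the press), as the new vial and the press arm stand close on the y sides
- tray: open stainless steel tray 140 (x) x 110 (y) x 16 mm, fixed, walls and floor 4 mm thick; origin: centre of its underside. Its +x half holds two finished vials; the -x half is free
- tall_vial: finished vial 79 mm high, 25 mm in diameter, standing in the +x half of the tray; origin: centre of its underside
- short_vial: finished vial 58 mm high, 25 mm in diameter, with a white cap, standing in the +x half of the tray; origin: centre of its underside
- specimen_cup: bystander: clear cup with red lid, 69 mm in diameter, 72 mm high; origin: centre of its underside
- dish: bystander: glass dish 100 mm in diameter, 22 mm high; origin: centre of its underside
- glass_jar: bystander: open glass jar 72 mm in diameter, 130 mm high; origin: centre of its underside

How it is judged (in metres and radians):
On the way, in this order (a step that is already met when the one before it is completed fails the run):
1. the blue-capped vial stands upright in the tray, released (x of blue_vial in the frame of tray between -0.066 and 0.066 m and y of blue_vial in the frame of tray between -0.051 and 0.051 m and z of blue_vial in the frame of tray below 0.009 m and angle between blue_vial's own z axis and vertical below 0.15 rad and contact force between the fingers and blue_vial below 0.1 N), for 0.2 s.
2. the slide is home under the plunger (value of joint slide above 0.121 m), for 0.2 s.
3. the plunger is pressed down to its stop and the cap is on (value of joint plunger above 0.019 m and value of joint snap_cap above 0.004 m and value of joint slide above 0.121 m), for 0.1 s.
At the end, for the whole second after the job is handed in: The blue-capped vial stands upright (within 0.15 rad) and at rest on the tray's floor; the slide is within 4 mm of its home stop; the orange cap is at least 4 of its 6 mm down on the upright new vial; the plunger has come up again to within 4 mm of its top (x of blue_vial in the frame of tray between -0.066 and 0.066 m and y of blue_vial in the frame of tray between -0.051 and 0.051 m and z of blue_vial in the frame of tray below 0.009 m and angle between each of blue_vial, new_vial's own z axis and vertical below 0.15 rad and linear speed of blue_vial below 0.02 m/s and value of joint slide above 0.121 m and value of joint snap_cap above 0.004 m and value of joint plunger below 0.004 m); the robot touches nothing.
It fails at once if the cap is pushed on before the vial is under the plunger (value of joint snap_cap above 0.003 m and value of joint slide below 0.115 m).
It fails at once if the new vial is knocked out of the nest (angle between new_vial's own z axis and vertical above 0.4 rad or height (world z) of new_vial above 0.04 m).
It fails at once if a finished vial in the tray is knocked over or pushed more than 30 mm (angle between any of tall_vial, short_vial's own z axis and vertical above 0.5 rad or distance of any of tall_vial, short_vial from where it was at the start of the episode above 0.03 m).
It fails at once if the cup, jar or dish is pushed more than 30 mm or knocked over (distance of any of specimen_cup, glass_jar, dish from where it was at the start of the episode above 0.03 m or angle between any of specimen_cup, glass_jar's own z axis and vertical above 0.5 rad).
It also fails if it takes over 67 s, if anything falls off the work surface, if the arm or the gripper's body presses on something with over 40 N, if the wrist force passes 120 N, or if a joint passes its speed limit or range.

## Working session

There is one attempt and no reset: what is moved stays moved. The work goes in short steps, Python scripts to look and compute and a shell command to move; the robot and the scene stay as the last step left them, time stands still between calls to the robot, and variables do not carry over. Pictures are saved under pics/ and viewed, at most 10 in all, crops included, and the job is handed in when it is done.

```bash
mkdir -p pics; cat > h.py <<'E'
import numpy as np, cv2
from cell import robot, imaging, sign_off
from scipy.spatial.transform import Rotation as R
def ray(cam,px):
    m=imaging.camera_model(cam);K=np.array(m["camera_matrix"],float)
    Rm=cv2.Rodrigues(np.array(m["rvec"],float))[0];t=np.array(m["tvec"],float).ravel()
    d=Rm.T@np.linalg.inv(K)@np.array([px[0],px[1],1.]);return -Rm.T@t,d
def atz(cam,px,z):
    c,d=ray(cam,px);return (c+d*(z-c[2])/d[2]).round(1)
def proj(cam,p):
    m=imaging.camera_model(cam)
    return cv2.projectPoints(np.array(p,float).reshape(-1,1,3),np.array(m["rvec"],float),np.array(m["tvec"],float),np.array(m["camera_matrix"],float),None)[0].reshape(-1,2)
def tri(obs):
    A=0;b=0
    for cam,px in obs:
        c,d=ray(cam,px);d=d/np.linalg.norm(d);P=np.eye(3)-np.outer(d,d);A=A+P;b=b+P@c
    return np.linalg.solve(A,b).round(1)
def snap(cam,fn):
    im=imaging.camera(cam);cv2.imwrite(fn,im[:,:,::-1]);return im
E
python3 - <<'E'
from h import *
s=robot.observe();print(s)
for c in("scene","top"):
    snap(c,f"pics/{c}0.png"); print(c,imaging.camera_model(c)["tvec"],ray(c,(320,240))[0])
Z=dict(press=0,slide_push=34,plunger_top=178,new_vial=20,blue_vial=14,tray=0,tall_vial=4,short_vial=4,specimen_cup=0,dish=0,glass_jar=0)
for n,z in Z.items():
    o=[]
    for c in("scene","top"):
        r=imaging.mark_of(c,n)
        if r: o.append((c,r[0]["location"]));print(n,c,np.round(r[0]["location"],1),round(r[0]["conf"],2),atz(c,r[0]["location"],z))
    if len(o)==2: print("   tri",tri(o))
E
```

```text
{'clock': 0.0, 'q': array([-1.26961331e+00,  3.00517419e-01,  1.52159551e+00,  3.23513748e-05,
        1.32070579e+00, -6.65953301e-02]), 'dq': array([-0.00013376, -0.00019244,  0.00015792, -0.0001644 , -0.00042203,
       -0.00046122]), 'tau': array([-8.55256494e-04, -5.31812525e+01, -3.52735126e+01,  7.08008185e-02,
        2.44121393e-02, -9.45766601e-05]), 'eef_pos': array([ 197.67580102, -512.95834129,  204.85482659]), 'tcp_rot': array([-6.10651242e-04,  9.83140526e-01,  1.82850567e-01, -5.61775003e-05]), 'contact_force': array([-1.02871883, -0.00786481, -0.3019824 ]), 'moment': array([-0.00918286,  0.02841283, -0.03049717]), 'grasp_force': 0.0, 'opening': 1.0049712030083737}
scene [ 310.37429075  399.46871416 1022.3420311 ] [-310.87234296  525.69849572  963.37436155]
top [1.45162650e+00 5.74607834e+02 1.82804999e+03] [ 403.49701689    7.47744139 1873.25313015]
press scene [317.2 270.5] 0.64 [580.1  47.9   0. ]
press top [305.2 227.2] 0.65 [592.   38.2   0. ]
   tri [594.1  39.3 -15.8]
slide_push scene [301.1 315.2] 0.7 [430.6 177.5  34. ]
slide_push top [260.9 270.3] 0.8 [446.3
[... 566 characters left out ...]
.8 -10.3]
tall_vial scene [195.4 302.5] 0.72 [636.5 383.7   4. ]
tall_vial top [199.3 214.7] 0.64 [627.8 390.    4. ]
   tri [625.9 386.5  15.5]
short_vial scene [215.7 296.2] 0.68 [630.3 329.7   4. ]
short_vial top [212.8 217.4] 0.49 [619.5 344.9   4. ]
   tri [615.4 337.4  22.1]
specimen_cup scene [291.9 233.2] 0.74 [764.6  32.7   0. ]
specimen_cup top [311.9 175.5] 0.51 [766.1  18.7   0. ]
   tri [770.6  23.7  -8.4]
dish scene [471.  258.4] 0.72 [ 394.8 -355.2    0. ]
dish top [423.2 288.7] 0.92 [ 395.  -352.7    0. ]
   tri [ 394.4 -353.1    1.3]
glass_jar scene [347.8 216.3] 0.63 [ 747.4 -159.6    0. ]
glass_jar top [356.9 180.4] 0.71 [ 751.8 -131.9    0. ]
   tri [ 742.3 -141.4   11.7]
```

```bash
python3 - <<'E'
import cv2
a=cv2.imread("pics/scene0.png");cv2.imwrite("pics/s1.png",cv2.resize(a[180:360,160:400],None,fx=3.3,fy=3.3,interpolation=cv2.INTER_CUBIC))
a=cv2.imread("pics/top0.png");cv2.imwrite("pics/t1.png",cv2.resize(a[150:310,170:380],None,fx=3.7,fy=3.7,interpolation=cv2.INTER_CUBIC))
E
```

```text
(no output)
```

View pics/s1.png

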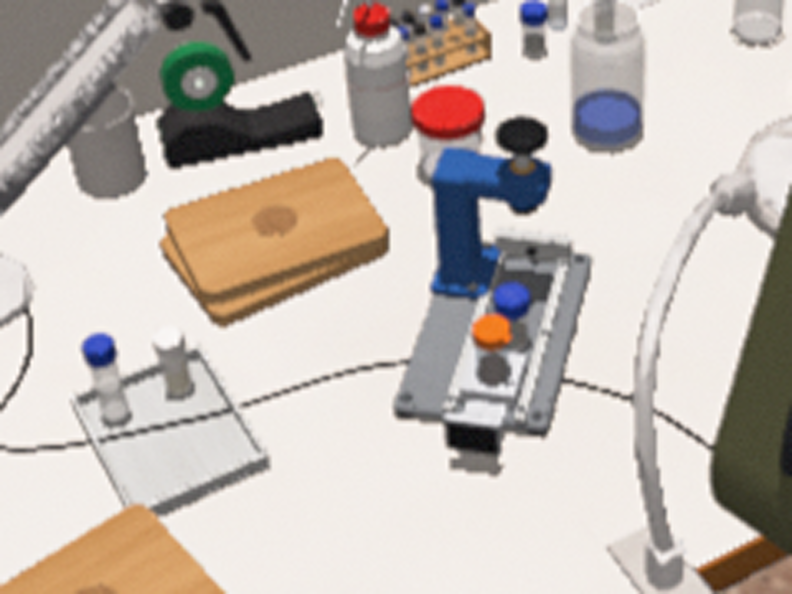

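View pics/t1.png

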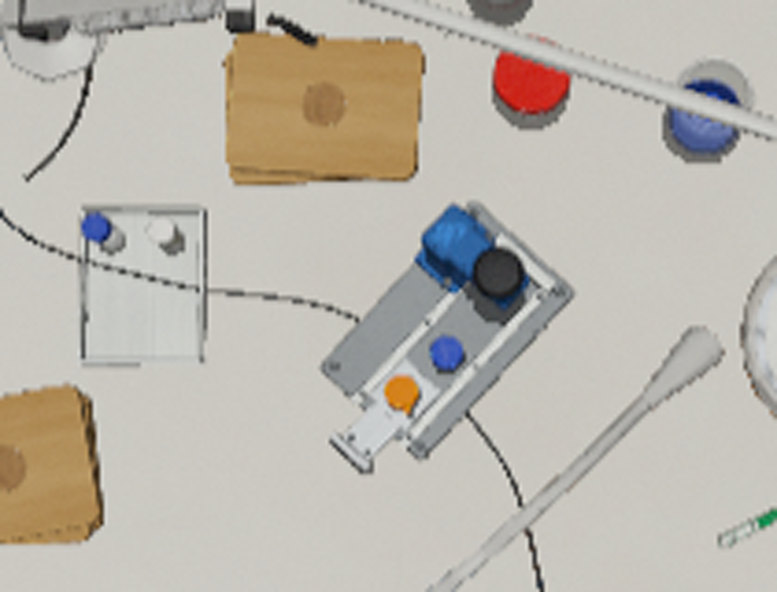

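View pics/scene0.png

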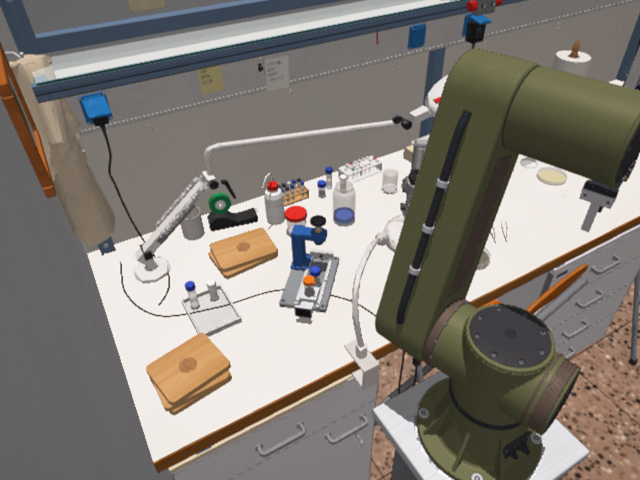

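View pics/top0.png

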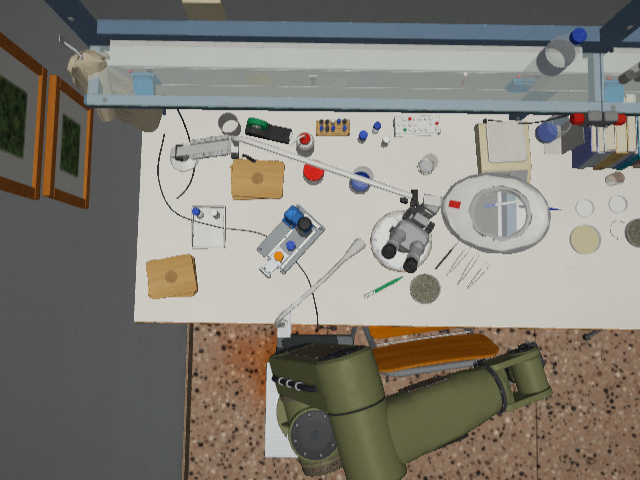

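```bash
python3 - <<'E'
from h import *
print("lamp head",tri([("scene",(391.8,233)),("top",(359,245))]),"base",atz("scene",(361,352),0))
im=cv2.imread("pics/top0.png");hsv=cv2.cvtColor(im,cv2.COLOR_BGR2HSV)
def col(lo,hi,box,z,n):
    x0,y0,x1,y1=box;m=cv2.inRange(hsv,lo,hi);k=np.zeros_like(m);k[y0:y1,x0:x1]=m[y0:y1,x0:x1]
    v,u=np.nonzero(k);print(n,len(u),u.mean(),v.mean(),atz("top",(u.mean(),v.mean()),z))
col((5,120,120),(20,255,255),(260,240,300,270),80,"orange")
col((105,120,100),(130,255,255),(280,236,300,255),67,"blue")
col((0,0,0),(180,255,60),(295,215,315,231),178,"knob")
col((105,120,100),(130,255,255),(190,200,204,220),83,"tall")
for p in [(82,206),(207,207),(84,363),(204,362)]: print(atz("top",(170+p[0]/3.7,150+p[1]/3.7),14))
s=robot.observe();print(R.from_quat(np.roll(s["tcp_rot"],-1)).as_matrix().round(3))
E
```

```text
lamp head [ 520.8 -142.9   97.7] base [283.  97.   0.]
orange 66 278.1212121212121 255.93939393939394 [491.3 120.9  80. ]
blue 61 290.42622950819674 244.98360655737704 [527.5  83.2  67. ]
knob 110 303.93636363636364 223.3 [585.8  39.3 178. ]
tall 40 195.225 211.125 [629.5 387.2  83. ]
[656.2 412.5  14. ]
[657.  300.9  14. ]
[515.9 405.8  14. ]
[518.4 299.5  14. ]
[[ 0.933  0.36   0.   ]
 [ 0.36  -0.933  0.   ]
 [ 0.     0.    -1.   ]]
```

```bash
python3 - <<'E'
from h import *
# vertical plane through top camera line of the gooseneck
c,d1=ray("top",(281,322));_,d2=ray("top",(361,243))
n=np.cross(d1,d2)   # plane through camera centre holding the line
for px in [(361,352),(357,320),(355,290),(360,262),(370,245),(378,240),(388,236),(398,235),(405,238)]:
    a,d=ray("scene",px);print(px,(a+d*(n@(c-a))/(n@d)).round(0))
# microscope
for p,q in [((415,185),(420,205))]: print(tri([("scene",p),("top",q)]))
print("micro base",atz("top",(400,240),0), "far L",atz("top",(372,240),0))
# press bits in top: 
g=np.array([587,38.]);
for nme,p in dict(orange=(491.3,120.9),blue=(527.5,83.2),push=(444.5,177.2)).items():
    v=np.array(p)-g;print(nme,np.linalg.norm(v).round(1),np.degrees(np.arctan2(-v[0],v[1])).round(2))
im=snap("wrist","pics/w0.png")
E
```

```text
(361, 352) [324.  67. -67.]
(357, 320) [275. 118. 135.]
(355, 290) [253. 141. 260.]
(360, 262) [286. 108. 293.]
(370, 245) [373.  22. 235.]
(378, 240) [467. -72. 141.]
(388, 236) [ 635. -239.  -37.]
(398, 235) [ 912. -515. -347.]
(405, 238) [1261. -864. -763.]
[ 649.8 -327.5  117.2]
micro base [ 554.3 -276.3    0. ] far L [ 552.8 -183.6    0. ]
orange 126.6 49.1
blue 74.7 52.78
push 199.2 45.67
```

```bash
python3 - <<'E'
import cv2
a=cv2.imread("pics/scene0.png");b=cv2.imread("pics/top0.png")
a=cv2.resize(a[150:400,335:475],None,fx=2.3,fy=2.3,interpolation=cv2.INTER_CUBIC);b=cv2.resize(b[120:340,265:465],(450,575*220//250//1),interpolation=cv2.INTER_CUBIC)
b=cv2.copyMakeBorder(b,0,575-b.shape[0],0,0,cv2.BORDER_CONSTANT);cv2.imwrite("pics/l.png",cv2.hconcat([a,b]))
E
```

```text
(no output)
```

View pics/l.png

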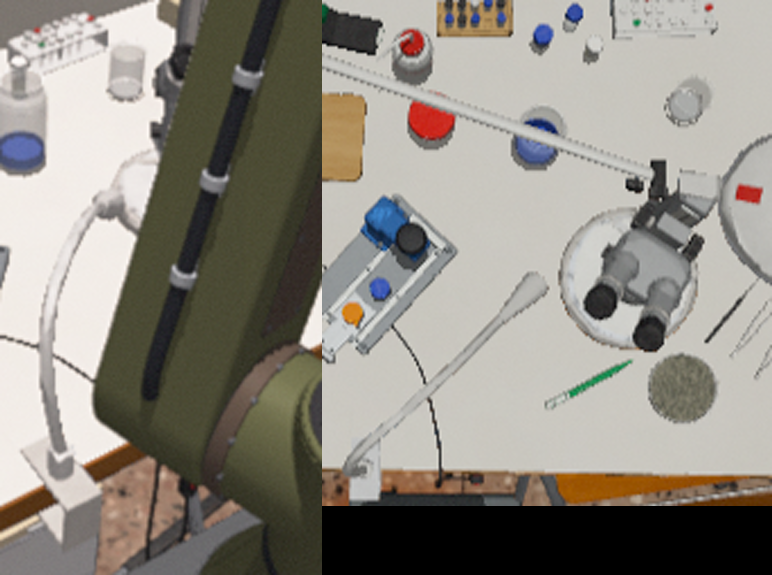

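```bash
python3 -m creep '[[1,0,0,-1,0,0,0],[1,0,0,-1,0,0,0],[1,0,0,-1,0,0,0],[1,0,0,-1,0,0,0],[1,0,0,-1,0,0,0],[1,0,0,-1,0,0,0],[1,0,0,-1,0,0,0],[1,0,0,-1,0,0,0]]'; python3 -m creep '[[1,0,0,-1,0,0,0],[1,0,0,-1,0,0,0],[1,0,0,-1,0,0,0],[1,1,-0.84,0,0,0,0],[1,1,-0.84,0,0,0,0],[1,1,-0.84,0,0,0,0],[1,1,-0.84,0,0,0,0],[1,1,-0.84,0,0,0,0]]'
```

```text
clock: 2.05
eef_pos: [197.7, -513.1, 366.3]
tcp_rot: [0.0, 0.983, 0.183, -0.0]
contact_force: [0.8, -0.1, -0.1]
opening: 1.002
grasp_force: 0.0
clock: 2.85
eef_pos: [261.2, -397.9, 425.5]
tcp_rot: [0.0, 0.983, 0.183, 0.0]
contact_force: [-0.7, 0.3, -0.1]
opening: 1.0
grasp_force: 0.0
```

```bash
python3 - <<'E'
from h import *
a=snap("scene","pics/s2.png");b=snap("wrist","pics/w2.png")
cv2.imwrite("pics/c2.png",cv2.hconcat([cv2.resize(a[130:400,300:480],(400,600)),cv2.resize(b,(400,300)).repeat(1,0) if 0 else cv2.copyMakeBorder(cv2.resize(b,(400,300)),0,300,0,0,cv2.BORDER_CONSTANT)])[:,:,::-1])
E
```

```text
(no output)
```

View pics/c2.png

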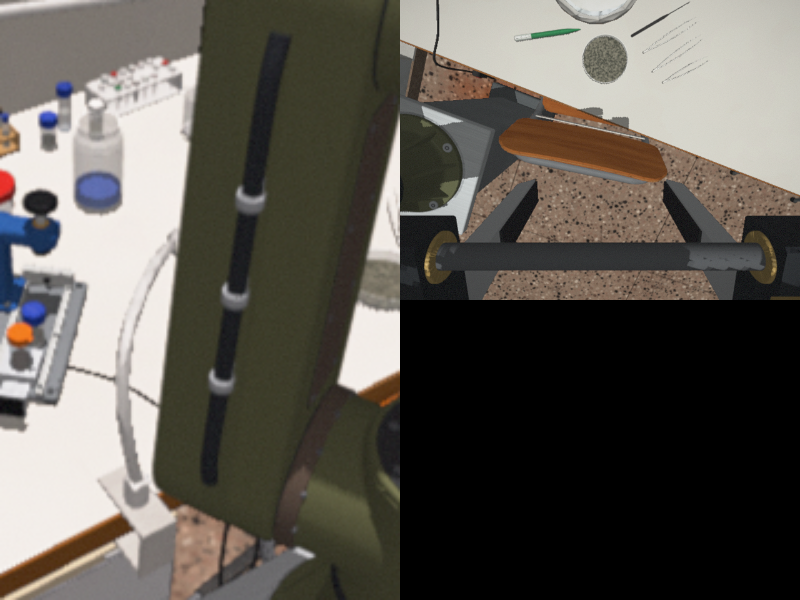

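```bash
python3 -m creep '[[1,1,-0.84,0,0,0,0],[1,1,-0.84,0,0,0,0],[1,1,-0.84,0,0,0,0],[1,1,-0.84,0,0,0,0],[1,1,-0.84,0,0,0,0],[1,1,-0.84,0,0,0,0],[1,1,-0.84,0,0,0,0],[1,1,-0.84,0,0,0,0]]'; python3 -m creep '[[1,1,-0.84,0,0,0,0],[1,1,-0.84,0,0,0,0],[1,1,-0.84,0,0,0,0],[1,1,-0.84,0,0,0,0],[1,1,-0.84,0,0,0,0],[1,1,-0.84,0,0,0,0],[1,1,-0.84,0,0,0,0],[1,0,0,0,0,0,0]]'
```

```text
clock: 3.75
eef_pos: [362.2, -215.6, 425.4]
tcp_rot: [0.0, 0.983, 0.183, -0.0]
contact_force: [0.0, -0.1, -0.3]
opening: 1.002
grasp_force: 0.0
clock: 4.55
eef_pos: [451.2, -54.6, 425.0]
tcp_rot: [-0.0, 0.983, 0.184, -0.0]
contact_force: [-0.4, 0.5, 0.0]
opening: 0.996
grasp_force: 0.0
```

```bash
python3 -m creep '[[1,0,0,0,0,0,-0.143],[1,0,0,0,0,0,-0.143],[1,0,0,0,0,0,-0.143],[1,0,0,0,0,0,-0.143],[1,0,0,0,0,0,-0.143],[1,0,0,0,0,0,-0.143],[1,0,0,0,0,0,-0.143],[1,0,0,0,0,0,-0.143]]'; python3 -m creep '[[1,0,0,0,0,0,-0.143],[1,0,0,0,0,0,-0.143],[1,0,0,0,0,0,-0.143],[1,0,0,0,0,0,-0.143],[1,0,0,0,0,0,-0.143],[1,0,0,0,0,0,-0.05]]'
python3 - <<'E'
from h import *
s=robot.observe();M=R.from_quat(np.roll(s["tcp_rot"],-1)).as_matrix();print(M.round(3),s["q"].round(2))
im=snap("wrist","pics/w3.png")
for n in("blue_vial","new_vial","press","slide_push","plunger_top","tray"):
    for r in imaging.mark_of("wrist",n)[:2]:
        z=dict(blue_vial=14,new_vial=20,press=0,slide_push=34,plunger_top=178,tray=0)[n]
        print(n,np.round(r["location"]),round(r["conf"],2),atz("wrist",r["location"],z))
hsv=cv2.cvtColor(im,cv2.COLOR_RGB2HSV)
for n,lo,hi,z in(("orange",(5,120,120),(20,255,255),80),("blue",(110,120,100),(130,255,255),68),("black",(0,0,0),(180,255,45),178)):
    k=cv2.connectedComponentsWithStats(cv2.inRange(hsv,lo,hi))
    for st,ce in zip(k[2][1:],k[3][1:]):
        if st[4]>80: print(n,st,ce.round(),atz("wrist",ce,z))
E
```

```text
clock: 5.35
eef_pos: [450.1, -57.0, 425.4]
tcp_rot: [0.0, 0.707, 0.707, -0.0]
contact_force: [-1.0, 0.2, -0.5]
opening: 0.999
grasp_force: 0.0
clock: 5.95
eef_pos: [450.1, -57.0, 425.4]
tcp_rot: [0.0, 0.375, 0.927, -0.0]
contact_force: [-0.1, 0.2, 0.7]
opening: 1.003
grasp_force: 0.0
[[-0.718  0.696 -0.   ]
 [ 0.696  0.718 -0.   ]
 [-0.    -0.    -1.   ]] [-0.21  0.01  1.35 -0.    1.78 -1.01]
blue_vial [431. 166.] 0.8 [529.   87.2  14. ]
new_vial [437. 125.] 0.55 [491.  127.6  20. ]
press [431. 216.] 0.78 [587.3  41.4   0. ]
press [613.  54.] 0.39 [591.2 362.6   0. ]
slide_push [443.  66.] 0.7 [438.8 177.5  34. ]
slide_push [492. 310.] 0.54 [750.2  11.4  34. ]
plunger_top [406. 357.] 0.74 [637.4 -99.8 178. ]
plunger_top [475. 246.] 0.59 [589.9  41.5 178. ]
orange [  0 113  65 118 724] [ 30. 168.] [ 162.6 -284.4   80. ]
orange [169 113  56  61 156] [193. 145.] [ 288.1 -116.9   80. ]
orange [435 114  27  24 468] [449. 125.] [491.8 125.4  80. ]
orange [527 212  35  26 133] [541. 225.] [672.2 131.6  80. ]
orange [573 238  65  49 268] [602. 262.] [770.3 159.   80. ]
blue [431 157  22  22 361] [442. 167.] [527.8  88.4  68. ]
blue [470 434  16  13 166] [477. 440.] [ 882.2 -138.8   68. ]
blue [464 472  14   8  91] [471. 476.] [ 927.9 -189.3   68. ]
black [125   0  37  14 137] [146.   5.] [194.8 -31.  178. ]
black [ 162    0  134   94 4013] [232.  36.] [268.4   6.  178. ]
black [587  45  53  32  91] [613.  60.] [539.3 252.5 178. ]
black [277  94  44  31 103] [299. 109.] [359.6   5.4 178. ]
black [ 452  222   40   38 1080] [472. 241.] [583.3  42.8 178. ]
black [    0   285   640   195 42484] [334. 400.] [ 620.6 -197.8  178. ]
black [ 221  357   49   31 1145] [244. 374.] [ 521.1 -248.3  178. ]
```

View pics/w3.png

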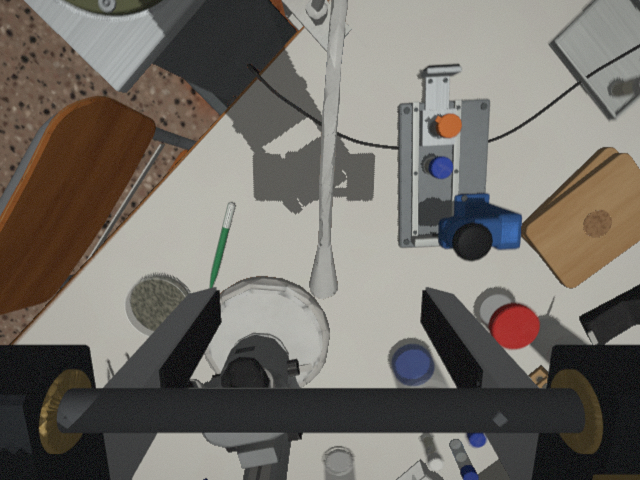

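```bash
python3 -m creep '[[1,-1,1,0,0,0,0],[1,-0.5,1,0,0,0,0],[1,0,1,1,0,0,0],[1,0,1,1,0,0,0],[1,0,1,1,0,0,0],[1,0,1,1,0,0,0],[1,0,1,1,0,0,0],[1,0,0.85,1,0,0,0]]'; python3 -m creep '[[1,0,0,0,0,0,0]]'
cat > look.py <<'E'
from h import *
s=robot.observe();print(s["eef_pos"].round(1));M=R.from_quat(np.roll(s["tcp_rot"],-1)).as_matrix();print(M.round(3)[:2,:2])
im=imaging.camera("wrist");cv2.imwrite("pics/wl.png",im[:,:,::-1])
hsv=cv2.cvtColor(im,cv2.COLOR_RGB2HSV)
for n,lo,hi,z in(("orange",(5,120,120),(20,255,255),80),("blue",(110,120,100),(130,255,255),68),("knob",(0,0,0),(180,255,45),178)):
    k=cv2.connectedComponentsWithStats(cv2.inRange(hsv,lo,hi))
    for st,ce in zip(k[2][1:],k[3][1:]):
        if 250<st[4]<9000: print(n,st,atz("wrist",st[:2]+st[2:4]/2-.5,z))
for n,z in (("blue_vial",14),("new_vial",20),("slide_push",34),("plunger_top",178),("tray",0),("press",0)):
    for r in imaging.mark_of("wrist",n)[:1]: print(n,np.round(r["location"]),round(r["conf"],2),atz("wrist",r["location"],z))
E
python3 look.py; python3 -c "
from h import *
print('lamp',tri([('top',(361,243))]) if 0 else '')"
```

```text
clock: 7.1
eef_pos: [582.0, 36.0, 304.4]
tcp_rot: [-0.0, 0.378, 0.926, -0.0]
contact_force: [0.3, -0.2, -0.4]
opening: 0.999
grasp_force: 0.0
clock: 7.2
eef_pos: [581.4, 36.3, 302.3]
tcp_rot: [-0.002, 0.377, 0.926, -0.001]
contact_force: [-0.6, -0.9, -0.5]
opening: 1.0
grasp_force: 0.0
[581.4  36.3 302.3]
[[-0.715  0.699]
 [ 0.699  0.715]]
orange [302  72  35  33 852] [491.4 122.8  80. ]
orange [497 240  85  60 399] [775.2 162.5  80. ]
knob [   0    0   60   48 1786] [334.8   3.1 178. ]
knob [  78    0  159  119 1131] [409.2  47.7 178. ]
knob [ 302  216   55   54 2280] [585.4  42.3 178. ]
new_vial [322.  94.] 0.64 [493.8 125.   20. ]
slide_push [320.  12.] 0.73 [438.9 176.8  34. ]
plunger_top [332. 244.] 0.62 [589.3  41.4 178. ]
press [329. 208.] 0.75 [589.4  43.8   0. ]
lamp
```

View pics/wl.png

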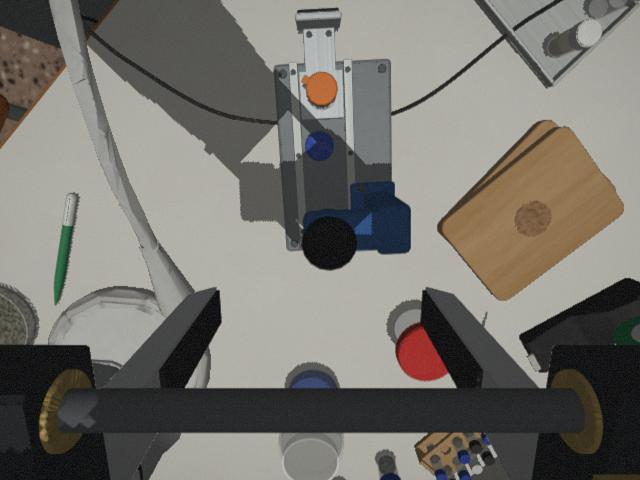

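```bash
python3 - <<'E'
from h import *
s=robot.observe();print(s["eef_pos"].round(1),s["tcp_rot"].round(4))
im=imaging.camera("wrist");cv2.imwrite("pics/w5.png",im[:,:,::-1])
g=cv2.cvtColor(im,cv2.COLOR_RGB2GRAY)
L=cv2.createLineSegmentDetector().detect(g)[0][:,0]
for x0,y0,x1,y1 in L:
    if 40<min(y0,y1) and max(y0,y1)<265 and 260<min(x0,x1)<max(x0,x1)<415 and np.hypot(x1-x0,y1-y0)>38:
        a=atz("wrist",(x0,y0),14);b=atz("wrist",(x1,y1),14);d=a-b
        if d[0]*-.7+d[1]*.7<0:d=-d
        print(np.round([x0,y0,x1,y1]),a[:2],b[:2],"yaw",np.degrees(np.arctan2(-d[0],d[1])).round(1))
hsv=cv2.cvtColor(im,cv2.COLOR_RGB2HSV)
for n,lo,hi,z in(("orange",(5,120,120),(20,255,255),80),("blue",(110,120,40),(130,255,255),68),("knob",(0,0,0),(180,255,45),178)):
    k=cv2.connectedComponentsWithStats(cv2.inRange(hsv,lo,hi))
    for st,ce in zip(k[2][1:],k[3][1:]):
        if 250<st[4]<9000: print(n,st,atz("wrist",st[:2]+st[2:4]/2-.5,z))
print(ray("wrist",(320,240)))
E
```

```text
[581.4  34.8 306.6] [8.000e-04 3.781e-01 9.258e-01 3.000e-04]
[409. 202. 410. 244.] [647.4 116.4] [685.8  83.3] yaw 49.2
[344.  71. 347. 203.] [492.5 158.9] [598.3  64. ] yaw 48.1
[390. 114. 390. 177.] [560.6 165. ] [610.7 119.6] yaw 47.8
[286. 246. 280. 162.] [584.3 -22.5] [511.3  41.9] yaw 48.6
[279. 164. 277. 124.] [512.3  38.9] [481.3  69. ] yaw 45.8
[389.  58. 390. 107.] [517.6 202.1] [554.5 169.9] yaw 48.9
[353. 148. 350.  58.] [557.8 110.8] [488.6 172.5] yaw 48.3
[342. 113. 341.  69.] [522.8 128.2] [489.6 157.7] yaw 48.4
[349. 180. 388. 177.] [580.9  84. ] [609.5 117.5] yaw -40.5
[276. 116. 273.  69.] [474.1  74.8] [438.9 105.9] yaw 48.5
[295. 157. 299. 234.] [519.   57.6] [585.6  -1.7] yaw 48.3
[305. 207. 302. 149.] [567.4  26.2] [518.9  69.1] yaw 48.5
[388. 157. 387. 113.] [592.3 132.4] [557.1 163.3] yaw 48.7
orange [302  70  35  33 835] [491.2 123.6  80. ]
orange [494 258  56  38 285] [771.5 144.6  80. ]
blue [305 129  29  29 620] [527.6  87.8  68. ]
knob [   0    0   64   48 1869] [335.7   3.4 178. ]
knob [  81    0  157  117 1023] [410.   48.6 178. ]
knob [390  32 116  81 285] [556.4 185.5 178. ]
knob [ 302  213   56   53 2224] [584.7  43.5 178. ]
(array([528.65756014,  88.0427952 , 485.9326493 ]), array([ 0.16284477, -0.15909407, -0.97413304]))
```

```bash
python3 -m creep '[[1,0,0,0,0,0,-0.047],[1,1,0.04,0,0,0,0],[1,1,0.04,0,0,0,0],[1,1,0.04,0,0,0,0],[1,0.75,0.04,0,0,0,0],[1,0,0,1,0,0,0],[1,0,0,1,0,0,0],[1,0,0,1,0,0,0]]'; python3 -m creep '[[1,0,0,1,0,0,0],[1,0,0,1,0,0,0],[1,0,0,1,0,0,0],[1,0,0,1,0,0,0],[1,0,0,1,0,0,0],[1,0,0,1,0,0,0],[1,0,0,0,0,0,0],[1,0,0,0,0,0,0]]'
```

```text
clock: 8.4
eef_pos: [527.4, 87.5, 245.1]
tcp_rot: [0.0, 0.355, 0.935, 0.0]
contact_force: [0.4, 0.3, 1.2]
opening: 1.002
grasp_force: 0.0
clock: 9.2
eef_pos: [527.7, 87.5, 126.2]
tcp_rot: [0.0, 0.355, 0.935, 0.0]
contact_force: [-0.2, -0.0, 0.8]
opening: 0.999
grasp_force: 0.0
```

```bash
python3 -m creep '[[1,0,0,1,0,0,0],[1,0,0,1,0,0,0],[1,0,0,1,0,0,0],[1,0,0,1,0,0,0],[1,0,0,0.9,0,0,0],[0.6,0,0,0,0,0,0],[0.2,0,0,0,0,0,0],[0.2,0,0,0,0,0,0]]' 12; python3 -m creep '[[0.2,0,0,0,0,0,0],[0.2,0,0,0,0,0,0],[0.2,0,0,0,0,0,0]]'
```

```text
clock: 10.0
eef_pos: [528.4, 87.6, 29.1]
tcp_rot: [0.001, 0.355, 0.935, 0.001]
contact_force: [-1.3, -0.2, -0.3]
opening: 0.783
grasp_force: 0.0
clock: 10.3
eef_pos: [527.6, 87.5, 27.8]
tcp_rot: [0.0, 0.355, 0.935, 0.0]
contact_force: [-0.0, -0.6, -0.5]
opening: 0.525
grasp_force: 0.0
```

```bash
python3 -m creep '[[0.2,0,0,0,0,0,0],[0.2,0,0,0,0,0,0],[0.2,0,0,0,0,0,0],[0.2,0,0,0,0,0,0],[0.2,0,0,0,0,0,0],[0.2,0,0,0,0,0,0]]'
```

```text
clock: 10.9
eef_pos: [527.5, 87.5, 27.4]
tcp_rot: [-0.0, 0.355, 0.935, -0.0]
contact_force: [-0.1, 0.1, 1.2]
opening: 0.27
grasp_force: 12.0
```

```bash
python3 -m creep '[[0.2,0,0,-0.5,0,0,0],[0.2,0,0,-1,0,0,0],[0.2,0,0,-1,0,0,0],[0.2,0,0,-1,0,0,0],[0.2,0,0,-1,0,0,0],[0.2,0,0,-1,0,0,0],[0.2,0,0,-1,0,0,0],[0.2,0.4,0.5,0,0,0,0]]'; python3 -m creep '[[0.2,0.73,0.94,0,0,0,0],[0.2,0.73,0.94,0,0,0,0],[0.2,0.73,0.94,0,0,0,0],[0.2,0.73,0.94,0,0,0,0],[0.2,0.73,0.94,0,0,0,0],[0.2,0.73,0.94,0,0,0,0],[0.2,0.73,0.94,0,0,0,0],[0.2,0.73,0.94,0,0,0,0]]'; python3 look.py
```

```text
clock: 11.7
eef_pos: [529.2, 100.0, 160.6]
tcp_rot: [0.002, 0.355, 0.935, 0.001]
contact_force: [0.1, -0.5, -0.2]
opening: 0.272
grasp_force: 12.0
clock: 12.5
eef_pos: [539.9, 292.0, 156.6]
tcp_rot: [-0.0, 0.355, 0.935, -0.0]
contact_force: [0.6, -0.2, -0.0]
opening: 0.272
grasp_force: 12.0
[539.9 292.  156.6]
[[-0.748  0.663]
 [ 0.663  0.748]]
orange [406   0  69  81 962] [486.6 434.3  80. ]
orange [  73  344   48   38 1239] [491.8 131.1  80. ]
blue [509 246  36  33 858] [635.8 399.2  68. ]
knob [ 83 242  64   9 475] [459.9 257.8 178. ]
knob [ 248  291  146  108 2183] [546.4 290.8 178. ]
blue_vial [317. 299.] 0.96 [576.6 258.1  14. ]
new_vial [131. 329.] 0.69 [492.3 123.1  20. ]
tray [420. 225.] 0.69 [589.5 359.2   0. ]
```

```bash
python3 -m creep '[[0.2,0.5,0.8,0,0,0,0],[0.2,0.5,0.8,0,0,0,0],[0.2,0.5,0.8,0,0,0,0],[0.2,0,0,1,0,0,0],[0.2,0,0,1,0,0,0],[0.2,0,0,1,0,0,0],[0.2,0,0,0,0,0,0],[0.2,0,0,0,0,0,0]]'; python3 - <<'E'
from h import *
print(robot.observe()["eef_pos"].round(1))
im=snap("wrist","pics/w7.png");snap("top","pics/t7.png")
for c in("wrist","top"):
  for n,z in (("tray",0),("short_vial",4),("tall_vial",4)):
    for r in imaging.mark_of(c,n)[:1]: print(c,n,np.round(r["location"]),round(r["conf"],2),atz(c,r["location"],z))
r=imaging.cut_out("top","tray")[0]["region"].astype(np.uint8)
b=cv2.boxPoints(cv2.minAreaRect(cv2.findNonZero(r)));print([atz("top",p,16)[:2] for p in b])
E
```

```text
clock: 13.65
eef_pos: [550.2, 345.7, 98.1]
tcp_rot: [0.0, 0.355, 0.935, 0.0]
contact_force: [0.4, -0.2, 0.2]
opening: 0.278
grasp_force: 12.0
[550.2 345.7  98.1]
wrist tray [369. 276.] 0.68 [587.5 362.3   0. ]
wrist short_vial [382. 340.] 0.51 [630.  338.1   4. ]
wrist tall_vial [442. 293.] 0.56 [629.4 393.6   4. ]
top tray [209. 224.] 0.93 [598.7 357.9   0. ]
top short_vial [306. 226.] 0.71 [596.3  35.5   4. ]
[array([654.8, 415.9]), array([656.5, 303.7]), array([527.6, 299.9]), array([525.9, 411.3])]
```

View pics/w7.png

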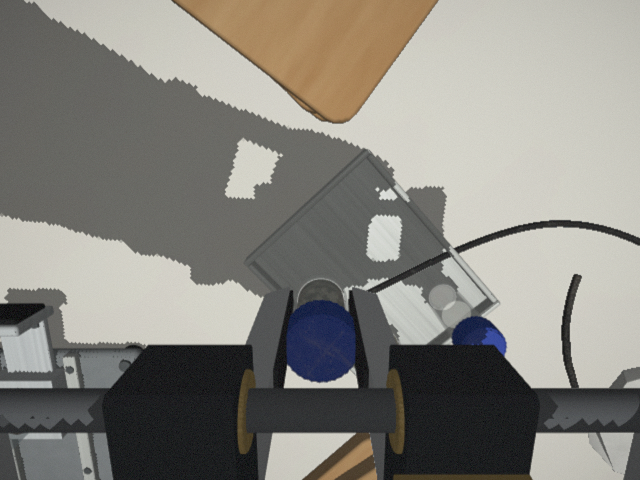

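```bash
python3 - <<'E'
from h import *
for p in [(247,262),(367,151),(497,300)]: print(atz("wrist",p,16))
E
```

```text
[519.5 309.9  16. ]
[517.4 415.6  16. ]
[651.8 418.6  16. ]
```

```bash
python3 -m creep '[[0.2,0.4,0.31,0.3,0,0,0],[0.2,0,0,1,0,0,0],[0.2,0,0,1,0,0,0],[0.2,0,0,0.8,0,0,0],[0.2,0,0,0.6,0,0,0],[0.2,0,0,0.2,0,0,0],[0.2,0,0,0.1,0,0,0],[0.2,0,0,0,0,0,0]]'
```

```text
clock: 14.9
eef_pos: [548.3, 356.3, 18.1]
tcp_rot: [0.0, 0.355, 0.935, 0.0]
contact_force: [0.3, 0.2, -0.7]
opening: 0.274
grasp_force: 12.0
```

```bash
python3 -m creep '[[0.2,0,0,0.05,0,0,0],[0.2,0,0,0,0,0,0]]'
```

```text
clock: 15.1
eef_pos: [548.5, 356.4, 17.4]
tcp_rot: [0.001, 0.355, 0.935, 0.001]
contact_force: [-1.0, -0.6, 4.2]
opening: 0.273
grasp_force: 12.0
```

```bash
python3 -m creep '[[0.5,0,0,0,0,0,0],[0.5,0,0,0,0,0,0],[0.5,0,0,0,0,0,0],[0.5,0,0,0,0,0,0],[0.5,0,0,-0.5,0,0,0],[0.5,0,0,-1,0,0,0],[0.5,0,0,-1,0,0,0],[0.5,0,0,-1,0,0,0]]'; python3 -m creep '[[0.5,0,0,-1,0,0,0],[0.3,0,0,-1,0,0,0],[0,0,0,-1,0,0,0],[0,0,0,-1,0,0,0],[0,0,0,0,0,0,0]]' ; python3 - <<'E'
from h import *
im=snap("wrist","pics/w8.png");snap("scene","pics/s8.png")
for c in("wrist","scene"):
  for n,z in (("blue_vial",4),("tray",0)):
    for r in imaging.mark_of(c,n)[:2]: print(c,n,np.round(r["location"]),round(r["conf"],2),atz(c,r["location"],z))
hsv=cv2.cvtColor(im,cv2.COLOR_RGB2HSV);k=cv2.connectedComponentsWithStats(cv2.inRange(hsv,(110,120,40),(130,255,255)))
for st in k[2][1:]:
    if st[4]>200: print(st,atz("wrist",st[:2]+st[2:4]/2-.5,58))
E
```

```text
clock: 15.9
eef_pos: [548.1, 356.1, 88.0]
tcp_rot: [0.0, 0.355, 0.935, 0.0]
contact_force: [0.0, -0.0, 0.6]
opening: 0.5
grasp_force: 0.0
clock: 16.4
eef_pos: [548.9, 356.6, 170.1]
tcp_rot: [0.002, 0.355, 0.935, 0.002]
contact_force: [-0.6, 0.9, -0.1]
opening: 0.198
grasp_force: 0.0
wrist blue_vial [316. 232.] 0.67 [544.8 355.6   4. ]
wrist tray [351. 261.] 0.87 [584.4 360.8   0. ]
scene blue_vial [218. 322.] 0.75 [543.6 355.9   4. ]
scene blue_vial [310. 294.] 0.65 [508.9 109.4   4. ]
scene tray [214. 314.] 0.9 [578.5 355.6  -0. ]
scene tray [195. 303.] 0.7 [638.1 384.7   0. ]
[ 300  226   38   40 1147] [544.8 358.3  58. ]
[ 410  287   38   37 1049] [633.8 389.6  58. ]
```

```bash
python3 -m creep '[[0,0,-1,0,0,0,0],[0,-0.1,-1,0,0,0,0],[0,-0.1,-1,0,0,0,0],[0,-0.1,-1,0,0,0,0],[0,-0.1,-1,0,0,0,0],[0,-0.1,-1,0,0,0,0],[0,-0.1,-1,0,0,0,0],[0,-0.1,-1,0,0,0,0]]'; python3 -m creep '[[0,-0.1,-1,0,0,0,0],[0,0,-1,0,0,0,0],[0,0,-0.6,0,0,0,0],[0,0,0,0,0,0,0],[0,0,0,0,0,0,0]]'; python3 look.py
```

```text
clock: 17.5
eef_pos: [451.6, 226.4, 165.9]
tcp_rot: [-0.0, 0.355, 0.935, -0.0]
contact_force: [0.7, -0.4, 0.2]
opening: 0.006
grasp_force: 0.0
clock: 18.0
eef_pos: [419.7, 187.1, 166.5]
tcp_rot: [0.0, 0.355, 0.935, 0.0]
contact_force: [0.2, -0.1, 0.1]
opening: 0.008
grasp_force: 0.0
[419.7 187.1 166.5]
[[-0.748  0.664]
 [ 0.664  0.748]]
blue [ 596  210   39   38 1123] [542.5 353.   68. ]
knob [295 264  53  13 651] [404.2 203.2 178. ]
knob [435 282 113  68 397] [469.9 245.6 178. ]
knob [315 290  12 142 986] [436.4 174.4 178. ]
blue_vial [573. 216.] 0.85 [545.1 355.1  14. ]
new_vial [320. 343.] 0.4 [490.2 125.9  20. ]
slide_push [320. 266.] 0.76 [434.8 174.9  34. ]
tray [597. 244.] 0.73 [586.8 362.    0. ]
press [317. 450.] 0.57 [583.8  38.6   0. ]
```

```bash
python3 -m creep '[[0,0,0,1,0,0,0],[0,0,0,1,0,0,0],[0,0,0,1,0,0,0],[0,0,0,1,0,0,0],[0,0,0,1,0,0,0],[0,0,0,1,0,0,0],[0,0,0,1,0,0,0],[0,0,0,0,0,0,0]]'; python3 -m creep '[[0,-0.2,0,0,0,0,0],[0,-0.3,0,0,0,0,0],[0,-0.3,0,0,0,0,0],[0,-0.4,0,0,0,0,0],[0,-0.5,0,0,0,0,0],[0,-0.5,0,0,0,0,0],[0,-0.5,0,0,0,0,0],[0,-0.5,0,0,0,0,0]]'
```

```text
clock: 19.15
eef_pos: [418.2, 186.5, 24.5]
tcp_rot: [-0.001, 0.355, 0.935, -0.001]
contact_force: [-0.2, -0.5, -0.4]
opening: 0.006
grasp_force: 0.0
clock: 19.95
eef_pos: [467.9, 143.7, 26.4]
tcp_rot: [-0.0, 0.355, 0.935, -0.0]
contact_force: [-0.8, 2.1, 1.0]
opening: 0.006
grasp_force: 1.0
```

```bash
python3 -m creep '[[0,-0.5,0,0,0,0,0],[0,-0.5,0,0,0,0,0],[0,-0.5,0,0,0,0,0],[0,-0.5,0,0,0,0,0],[0,-0.5,0,0,0,0,0],[0,-0.4,0,0,0,0,0],[0,-0.3,0,0,0,0,0],[0,-0.1,0,0,0,0,0]]'; python3 -m creep '[[0,-0.1,0,0,0,0,0],[0,-0.1,0,0,0,0,0],[0,-0.05,0,0,0,0,0]]'
```

```text
clock: 20.75
eef_pos: [517.0, 100.2, 26.4]
tcp_rot: [-0.0, 0.355, 0.935, -0.0]
contact_force: [-0.8, 0.5, 1.3]
opening: 0.008
grasp_force: 0.8
clock: 21.05
eef_pos: [520.3, 97.3, 26.4]
tcp_rot: [-0.0, 0.355, 0.935, -0.0]
contact_force: [-1.2, 0.8, 1.0]
opening: 0.004
grasp_force: 0.8
```

```bash
python3 -m creep '[[0,-0.1,0,0,0,0,0],[0,-0.1,0,0,0,0,0],[0,0,0,0,0,0,0]]'; python3 -m creep '[[0,-0.1,0,0,0,0,0],[0,0,0,0,0,0,0]]'
```

```text
clock: 21.35
eef_pos: [521.8, 95.9, 26.4]
tcp_rot: [-0.002, 0.355, 0.935, 0.0]
contact_force: [-12.8, 11.8, 8.9]
opening: 0.004
grasp_force: 8.9
clock: 21.55
eef_pos: [521.8, 95.8, 26.4]
tcp_rot: [-0.004, 0.355, 0.935, 0.0]
contact_force: [-24.9, 21.8, 17.3]
opening: 0.006
grasp_force: 16.5
```

```bash
python3 -m creep '[[0,0.4,0,0,0,0,0],[0,0.5,0,0,0,0,0],[0,0,0,-1,0,0,0],[0,0,0,-1,0,0,0],[0,0,0,-1,0,0,0],[0,0,0,-1,0,0,0],[0,0,0,-1,0,0,0],[0,0,0,-1,0,0,0]]'; python3 -m creep '[[0,0,0,-1,0,0,0],[0,0,0,-1,0,0,0],[0,0,0,-1,0,0,0],[0,0,0,-0.5,0,0,0],[0,0,0,0,0,0,0],[0,0,0,0,0,0,0]]';python3 look.py; python3 - <<'E'
from h import *
im=snap("top","pics/t9.png");hsv=cv2.cvtColor(im,cv2.COLOR_RGB2HSV);m=cv2.inRange(hsv,(5,120,120),(20,255,255))[200:290,250:330]
v,u=np.nonzero(m);print(len(u), len(u) and atz("top",(u.mean()+250,v.mean()+200),80))
E
```

```text
clock: 22.35
eef_pos: [511.3, 105.2, 147.3]
tcp_rot: [0.0, 0.355, 0.935, -0.0]
contact_force: [0.6, 0.1, 0.6]
opening: 0.004
grasp_force: 0.0
clock: 22.95
eef_pos: [511.1, 105.2, 215.6]
tcp_rot: [-0.0, 0.355, 0.935, -0.0]
contact_force: [0.3, 0.0, -1.3]
opening: 0.006
grasp_force: 0.0
[511.1 105.2 215.6]
[[-0.748  0.664]
 [ 0.664  0.748]]
blue [ 583   38   37   40 1111] [546.5 350.7  68. ]
knob [   0    0  232  216 6564] [374.6  90.4 178. ]
knob [546  82  94  53 335] [533.5 269.5 178. ]
knob [452 137  85  60 262] [524.3 215.7 178. ]
knob [300 251  45  12 454] [501.4 116.7 178. ]
knob [315 291  12 116 880] [542.5  79.1 178. ]
blue_vial [560.  71.] 0.87 [547.2 350.5  14. ]
new_vial [321. 325.] 0.4 [586.1  41.1  20. ]
slide_push [323. 256.] 0.68 [531.7  91.8  34. ]
plunger_top [321. 257.] 0.73 [501.4 116.1 178. ]
tray [585. 101.] 0.95 [587.4 361.5   0. ]
press [321. 317.] 0.61 [587.3  41.    0. ]
0 0
```

```bash
python3 -m creep '[[0,-1,0.05,0,0,0,0],[0,-1,0,0,0,0,0],[0,-1,0,0,0,0,0],[0,-1,0,0,0,0,0],[0,-0.9,0,0,0,0,0],[0,0,0,1,0,0,0],[0,0,0,0.5,0,0,0],[0,0,0,0,0,0,0]]'; python3 -m creep '[[0,0,0,0.3,0,0,0],[0,0,0,0.2,0,0,0],[0,0,0,0.2,0,0,0],[0,0,0,0.2,0,0,0],[0,0,0,0.2,0,0,0]]'
```

```text
clock: 24.15
eef_pos: [584.6, 41.1, 184.9]
tcp_rot: [-0.001, 0.355, 0.935, -0.001]
contact_force: [-0.6, 1.2, 0.2]
opening: 0.005
grasp_force: 0.0
clock: 24.65
eef_pos: [585.5, 41.2, 164.6]
tcp_rot: [0.0, 0.355, 0.935, 0.0]
contact_force: [-0.5, 1.1, 4.0]
opening: 0.004
grasp_force: 2.0
```

```bash
python3 -m creep '[[0,0,0,0.2,0,0,0],[0,0,0,0.15,0,0,0],[0,0,0,0.1,0,0,0]]'; python3 -m creep '[[0,0,0,0.1,0,0,0],[0,0,0,0,0,0,0]]'
```

```text
clock: 24.95
eef_pos: [585.6, 41.1, 156.1]
tcp_rot: [0.0, 0.355, 0.935, 0.0]
contact_force: [-3.9, 2.5, 11.4]
opening: 0.005
grasp_force: 5.6
clock: 25.15
eef_pos: [585.7, 41.1, 155.6]
tcp_rot: [0.001, 0.355, 0.935, 0.0]
contact_force: [-8.8, 1.5, 21.7]
opening: 0.005
grasp_force: 10.7
```

```bash
python3 -m creep '[[0,0,0,0.05,0,0,0],[0,0,0,0,0,0,0],[0,0,0,0,0,0,0]]'; python3 -m creep '[[0,0,0,-0.4,0,0,0],[0,0,0,-0.5,0,0,0],[0,0,0,-0.6,0,0,0],[0,0,0,-1,0,0,0],[0,0,0,-1,0,0,0],[0,0.5,0,-1,0,0,0],[0,1,0,-1,0,0,0],[0,1,0,-1,0,0,0]]'; python3 -m creep '[[0,1,0,0,0,0,0],[0,1,0,0,0,0,0],[0,1,0,0,0,0,0],[0,1,0,0,0,0,0],[0,0,0,0,0,0,0],[0,0,0,0,0,0,0]]'; python3 look.py; python3 - <<'E'
from h import *
im=snap("scene","pics/s9.png");cv2.imwrite("pics/f.png",np.hstack([cv2.resize(im[190:340,170:350],(400,333)),cv2.resize(cv2.imread("pics/wl.png")[:,:,::-1],(400,333))])[:,:,::-1])
E
```

```text
clock: 25.45
eef_pos: [585.8, 41.2, 155.5]
tcp_rot: [0.001, 0.355, 0.935, 0.001]
contact_force: [-11.3, 1.0, 29.2]
opening: 0.009
grasp_force: 14.4
clock: 26.25
eef_pos: [547.3, 74.2, 283.2]
tcp_rot: [-0.0, 0.355, 0.935, -0.0]
contact_force: [-0.4, -0.2, 0.2]
opening: 0.009
grasp_force: 0.0
clock: 26.85
eef_pos: [488.3, 127.0, 282.7]
tcp_rot: [0.0, 0.355, 0.935, -0.0]
contact_force: [0.0, -1.0, 0.4]
opening: 0.004
grasp_force: 0.0
[488.3 127.  282.7]
[[-0.748  0.663]
 [ 0.663  0.748]]
blue [532  93  30  32 701] [546.8 352.4  68. ]
knob [   0    0  215  113 6169] [302.7 111.4 178. ]
knob [  91   44   60   86 1513] [320.5 104.1 178. ]
knob [ 91 138 152  96 366] [384.   79.7 178. ]
knob [302 263  38  10 355] [498.4 119.9 178. ]
knob [ 315  291   12  141 1045] [554.8  70.  178. ]
blue_vial [519. 114.] 0.67 [548.3 352.1  14. ]
new_vial [543. 138.] 0.7 [582.5 354.5  20. ]
slide_push [322. 266.] 0.72 [530.7  93.4  34. ]
tray [540. 138.] 0.61 [587.  360.5   0. ]
press [320. 315.] 0.84 [583.3  43.2   0. ]
```

View pics/f.png

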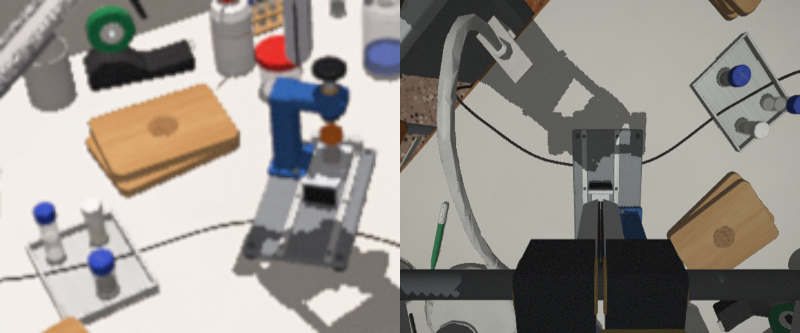

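The picture shows the blue-capped vial upright in the tray at about (102,265). The slide is home with the orange cap under the plunger at (332,133), the knob is up at (330,70), and the gripper is clear.

```bash
python3 -c "
from cell import sign_off
print(sign_off())"
```

```text
the job is handed in; nothing more can be done
None
```

I handed the job in at about 27 s of the 67 s allowed: the blue-capped vial stands upright in the tray, the slide is home, the plunger was pressed 22 mm to its stop and has risen again, and the robot touches nothing. I judged the orange cap fully on from that plunger travel and did not measure it; the hand-in returned no verdict.

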